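Release the vial drawer with the two-button interlock

TASK

On the white vial loader, push the clear guard fully back off the two round buttons. Then press both round buttons down together, one with each fingertip, and hold them until the drawer has come fully out by itself and stopped; then let go, leaving the guard back and the drawer out. Pick nothing up, leave the square key and the drawer itself untouched, and do not disturb the vials, bottles, racks and other things standing about.

Things in the scene. Friction and masses are not known exactly. Their poses are not given: they have to be found in the camera images.
- loader: White benchtop vial loader, fixed, 220 mm deep (x) x 260 wide (y) x 110 high; origin at the centre of its underside. Its x axis points from its front (drawer face, robot side) to its rear, y to the left of someone facing it, z up. The round buttons stand at x -30, y +30 and -30 mm on its flat top, the deck.
- deck_mid (a point): Point on the deck (110 mm above the bench) midway between the two round buttons, which stand in a row along y. Round buttons and square key are all grey, tops 20 mm above the deck, with fixed dark collars 8 mm high, 36 mm across. Rails 5 mm high run along x, 61 mm to either side. Axes as the loader's.
- square_key_top (a point): Centre of the top of the square grey key, 24 x 24 mm, in the same row, 60 mm to the right of the right round button. Not part of this job: leave it alone.
- guard_tab (a point): Middle of the front face of the guard's upright aluminium tab: 90 mm wide (y), 6 thick (x), from 30 to 52 mm above the deck; this point is 41 mm above it. The guard is a clear sliding cover, 50 x 124 mm, its flat top 30 mm above the deck; the tab stands on its front edge. Push the tab to the loader's rear (+x). Free deck 50 mm deep or more lies in front of it.
- guard (a joint): Travel of the guard towards the loader's rear, m: 0 = over the buttons (tab's front face at loader x = -55 mm), 0.060 = fully back against its stop. It may start up to 0.015 open. Rubs with about 1.5 N and stays where it is left.
- button_left_top (a point): Centre of the top of the left round button: a grey cap 26 mm across, 60 mm centre to centre from the right one; moves with the cap. Axes as the loader's.
- button_right_top (a point): The same for the right round button.
- button_left (a joint): How far the left round button is pressed, m: 0 = up, 0.008 = fully down. A spring returns it: about 1.5 N to start, 5 N fully down. From 0.006 on its latch is free.
- button_right (a joint): The same for the right round button.
- square_key (a joint): How far the square key (24 x 24 mm cap) is pressed, m: 0 = up, 0.008 = fully down; to be left alone.
- drawer (a joint): How far the vial drawer has come out of the loader's front, m: 0 = shut, 0.090 = fully out against its stop. A spring drives it out slowly, in about 2 to 3 s, only while both round buttons are down; when either comes up it catches within 15 mm and waits there (the buttons may then stay part-way down) until both are pressed again.
- drawer_front (a point): Middle of the drawer's black front panel (168 mm wide x 76 mm high), 50 mm above the bench; it moves out towards the robot with the drawer, below the deck. Axes as the loader's.
- amber_vial_mid (a point): Bystander: small amber glass vial with a white cap, 23 dia x 42 mm, standing loose on the loader's deck, left of the buttons; point at its centre, half-way up.
- white_jar_mid (a point): Bystander: white jar, 36 dia x 40 mm, loose on the loader's deck at the rear left; point at its centre, half-way up.
- tube_rack_mid (a point): Bystander: yellow rack of orange-capped tubes, 190 x 55 x 90 mm, loose on the bench left of the loader; point at its centre, half-way up.
- tip_box_mid (a point): Bystander: blue box with a clear lid, 120 x 82 x 58 mm, loose on the bench right of the loader; point at its centre, half-way up.
- reagent_bottle_mid (a point): Bystander: white bottle, 60 dia x 125 mm, loose on the bench ahead of the loader's left front corner; point at its centre, half-way up.
- beaker_mid (a point): Bystander: empty glass beaker, 70 dia x 80 mm, loose on the bench ahead of the loader's right front corner; point at its centre, half-way up.

How it is judged:
By the outcome, as a careful person would: the job done as asked, in the order asked, and still so for the second after the job is handed in, with the robot touching nothing.
It also fails if it takes over 51 s, if anything falls off the work surface, if the arm or the gripper's body presses on something with over 40 N, if the wrist force passes 120 N, or if a joint passes its speed limit or range.

ROBOT

A 6-joint arm with a two-finger parallel gripper is mounted at the origin on the work surface. World frame = base frame: x ahead of the robot, y to its left, z up, the work surface at z = 0. Lengths are in m, angles in rad, forces in N, time in s.
With the tool pointing down it reaches from about 0.25 to 0.725 m from the base axis. Payload 4 kg.
Tool frame: the origin (TCP) lies between the finger pads; the fingertips stand 11 mm ahead of it and the grasp point (between the pads) lies 8 mm behind it (tcp_to_tips is the z of the fingertips in the tool frame, in m); z points along the fingers, y is the direction in which the jaws open and shut (so a half turn about z gives the same grasp; the last joint's range is limited). The gripper opens to 85 mm and grips with 20 to 120 N. Pads are 22 mm wide; open, the fingers measure 114 mm over their backs; the gripper's body (76 mm by 85 mm) begins 54 mm behind the grasp point. The pads swing forward as they close: fully open they stand 13 mm farther back than shut.
Start: joints at [-1.258, 0.241, 0.005, 1.335, 0, 1.571], TCP at [0.154, -0.476, 0.242] pointing down, gripper open.
Joint ranges: [-2.72, 2.72], [-1.05, 1.87], [-1.09, 1.28], [-1.99, 2.15], [-1.42, 1.44], [-3.14, 3.14]. Speed limits (rad/s): [2.79, 2.79, 3.14, 3.14, 3.14, 3.14].

INTERFACE

Orientations are given as a unit quaternion [x, y, z, w].
In Python, from workcell import * gives the robot as it stands.
- The arm moves only by the tool move_arm, never from a script. Its argument "moves" is a list that holds one entry, the list of rows, each a list of 7 numbers: the shift along the world's x, y, z in units of 500 mm (1.0 is 500 mm), then the turn, a rotation vector about the world's x, y, z in units of 30 degrees (1.0 is 30 degrees), then the closure, from -1 (fully open) to 1 (shut), so that 0 is half open. A call has 1 to 8 rows; each row shifts and turns the pose as measured when the row begins; what a row does not reach is not made up. A row lasts 1/12 s, in which the tool goes at most 41.7 mm and 7.16 degrees, less where a joint would pass 70% of its speed; a pose out of reach is approached as far as the arm can. A call with a number of a shift or a turn outside -1 to 1 is refused whole. A call with a gripper value outside its range is refused whole. The fingers move at their own pace and stop on an object; the grip force is fixed at half the most. Time passes only in rows, so rows that do not move let the fingers close. It gives the time, the measured TCP pose, the force and the opening at its end, in the units of the state.
- get_obs(): the state, without advancing time (a new reading comes with each control period).
- camera(name): name is "scene" or "top"; returns a dict with "pixels" (400x640x3 uint8, red, green, blue), "range_z" (400x640 float32, m along the optical axis (not along the pixel's ray), 0 where there is no reading), "fx", "fy", "cx", "cy" (pixels), "distortion" ([k1, k2, p1, p2, k3] as OpenCV has them; the pictures are not rectified), "extrinsics" (4x4, takes a point from camera to world coordinates). Camera axes: x right, y down, z forward; pixel columns grow to the right and rows downward; lengths in m; the calibration is good to about 2 mm. A picture is of the moment at which its call begins.
- job_done(): hands the job in, once; it reports no verdict.
The state is a dict: "clock": time; "joint_pos": joint angles; "joint_vel": joint speeds; "tau": joint torques, N m; "eef_pos": TCP position; "tool_rot": TCP orientation; "ft_force": force on the tool from outside, world axes, zero at the start; "ft_torque": the same for the moment, N m; "grip_width": finger opening in m.
Only numpy, scipy, OpenCV 4.12 (cv2) and the standard library are available. Lean on these libraries where they do the work, as an engineer would, in place of code of your own. Each camera call takes 0.05 s, during which the arm holds its last target.

## Working session

There is one attempt and no reset: what is moved stays moved. The work goes in short steps, Python scripts to look and compute and a tool call to move; the robot and the scene stay as the last step left them, time stands still between calls to the robot, and variables do not carry over. Pictures are saved under pics/ and viewed, and the job is handed in when it is done.

Besides the shell and the picture viewer there is one more tool, called after ">>>" in YAML: its name, and indented under it one key for each argument. move_arm: Moves the arm, as the interface text tells. Shifts and turns lie within -1 to 1; 1 stands for 500 mm of shift or 30 degrees of turn. Its arguments: {"type":"object","properties":{"moves":{"type":"array","items":{"type":"array","items":{"type":"array","items":{"type":"number"}}}}},"required":["moves"]}

```bash
ls; mkdir -p pics; python3 - <<'E'
from workcell import *
import cv2,numpy as np
o=get_obs();print(o)
for n in("scene","top"):
    c=camera(n);cv2.imwrite(f"pics/{n}0.png",cv2.cvtColor(c["pixels"],cv2.COLOR_RGB2BGR));np.savez(f"{n}0.npz",**c)
    print(n,c["fx"],c["fy"],c["cx"],c["cy"],c["distortion"],c["extrinsics"])
E
```

```text
pics
{'clock': 0.0, 'joint_pos': array([-1.25801588e+00,  2.41437507e-01,  3.72299327e-03,  1.33518825e+00,
        2.77446652e-06,  1.57083422e+00]), 'joint_vel': array([ 1.10122581e-05,  3.58204648e-04,  2.30152484e-03,  2.20775042e-03,
       -7.26533423e-04, -2.32336693e-04]), 'tau': array([ 1.49212665e-04, -3.72317934e+01,  2.52406955e+01,  1.69769931e-02,
       -2.83545211e-05,  4.06949141e-06]), 'eef_pos': array([ 0.15366718, -0.4751646 ,  0.24140021]), 'tool_rot': array([ 9.87798357e-01,  1.55734701e-01, -1.62691477e-04, -1.04057536e-03]), 'ft_force': array([-0.60472243,  0.63277768, -0.99533095]), 'ft_torque': array([-0.00040779,  0.00303821, -0.00751164]), 'grip_width': 0.08521171493527174}
scene 371.0430485899349 371.0430485899349 319.09012003016136 195.21842380379385 [-0.02430691  0.          0.          0.          0.        ] [[-0.85298849  0.35794908 -0.37984615  0.83879392]
 [ 0.52161659  0.55943814 -0.64416232  0.50577555]
 [-0.01807689 -0.7475971  -0.66390647  0.60319424]
 [ 0.          0.          0.          1.        ]]
top 479.05735532993293 479.05735532993293 322.0012986892856 202.97742277816363 [-0.10254353  0.          0.          0.          0.        ] [[ 1.49799813e-03 -9.96485501e-01  8.37520342e-02  4.36229988e-01]
 [-9.99975276e-01 -9.17283733e-04  6.97178477e-03  2.52847090e-02]
 [-6.87045806e-03 -8.37604072e-02 -9.96462238e-01  1.32300778e+00]
 [ 0.00000000e+00  0.00000000e+00  0.00000000e+00  1.00000000e+00]]
```

View pics/scene0.png

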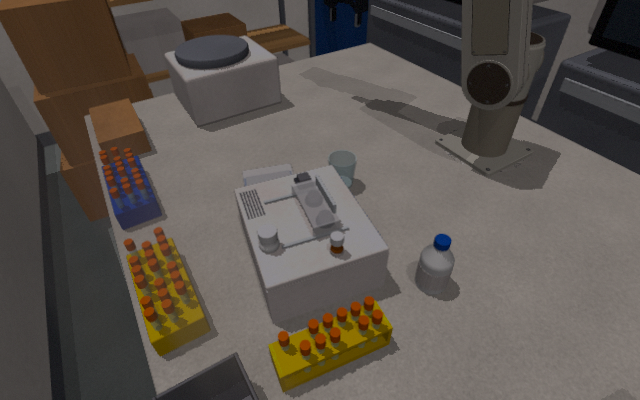

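View pics/top0.png

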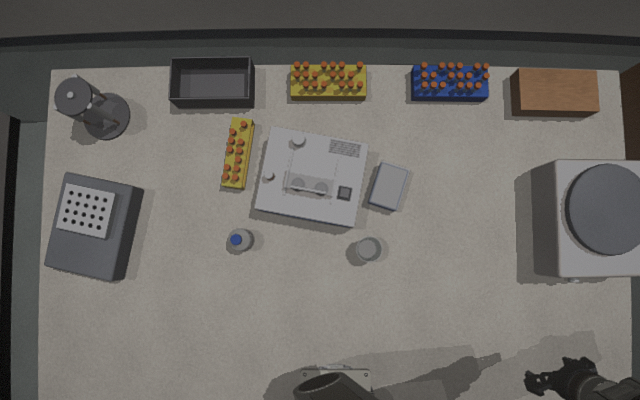

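The top view shows the loader at about px (255–368, 127–227). The guard is over the buttons near (310,182) and the square key is at (345,193). I'll zoom in on it.

```bash
python3 - <<'E'
import cv2
a=cv2.imread("pics/top0.png")[115:240,240:385];cv2.imwrite("pics/top0z.png",cv2.resize(a,None,fx=5,fy=4.8*5/4.8*0.96,interpolation=cv2.INTER_CUBIC) if 0 else cv2.resize(a,None,fx=4.5,fy=4.5,interpolation=cv2.INTER_CUBIC))
a=cv2.imread("pics/scene0.png")[140:310,220:400];cv2.imwrite("pics/scene0z.png",cv2.resize(a,None,fx=3.5,fy=3.5,interpolation=cv2.INTER_CUBIC))
E
```

```text
(no output)
```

View pics/top0z.png

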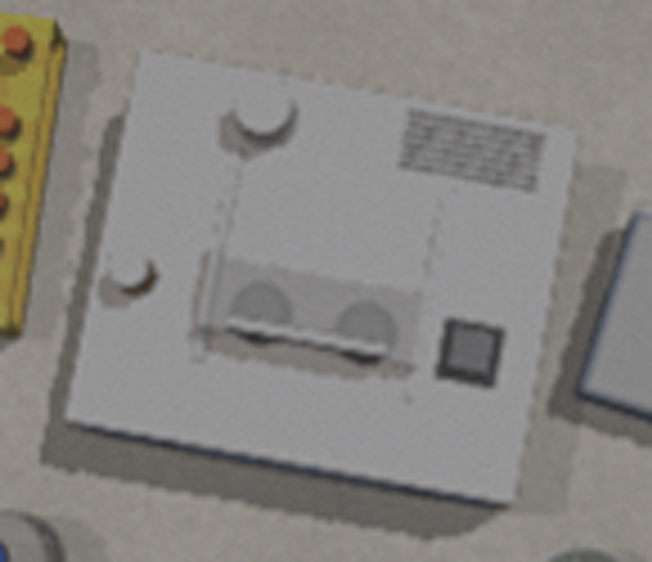

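View pics/scene0z.png

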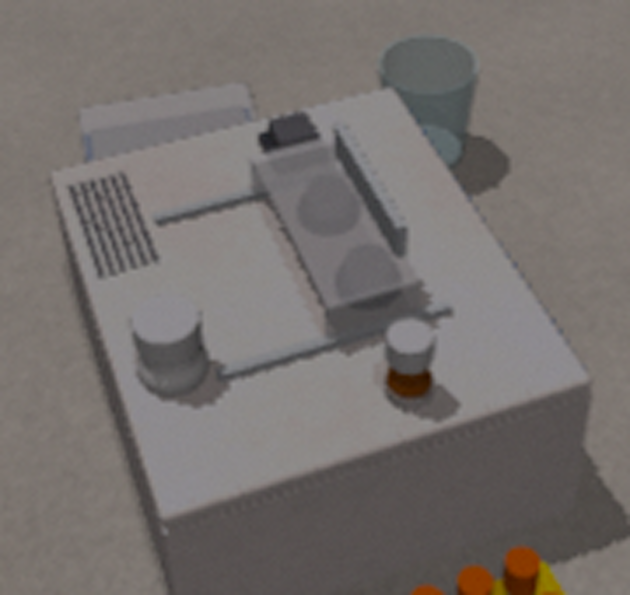

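The zoomed top view gives the deck corners at zoom px (140,52), (577,130), (513,500) and (67,422), with the key at (470,350). The tab's bright top edge runs from (228,322) to (385,352). I'll fit the pose next.

```bash
cat > h.py <<'E'
import numpy as np,cv2
def K(c): return np.array([[c["fx"],0,c["cx"]],[0,c["fy"],c["cy"]],[0,0,1.]])
def ray(c,uv):
    uv=np.asarray(uv,float).reshape(-1,1,2)
    n=cv2.undistortPoints(uv,K(c),np.asarray(c["distortion"],float)).reshape(-1,2)
    E=np.asarray(c["extrinsics"]);return E[:3,3],np.c_[n,np.ones(len(n))]@E[:3,:3].T
def onz(c,uv,z):
    o,d=ray(c,uv);return o+d*((z-o[2])/d[:,2])[:,None]
def proj(c,P):
    E=np.linalg.inv(np.asarray(c["extrinsics"]));rv,_=cv2.Rodrigues(E[:3,:3])
    return cv2.projectPoints(np.asarray(P,float).reshape(-1,3),rv,E[:3,3],K(c),np.asarray(c["distortion"],float))[0].reshape(-1,2)
def depthpts(c):
    h,w=c["range_z"].shape;uu,vv=np.meshgrid(np.arange(w),np.arange(h))
    o,d=ray(c,np.stack([uu,vv],-1).reshape(-1,2))
    return (o+d*np.asarray(c["range_z"]).reshape(-1,1)).reshape(h,w,3)
def fit2(L,W): # rigid 2D loader->world
    lc,wc=L.mean(0),W.mean(0);H=(L-lc).T@(W-wc)
    a=np.arctan2(H[0,1]-H[1,0],H[0,0]+H[1,1]);R=np.array([[np.cos(a),-np.sin(a)],[np.sin(a),np.cos(a)]])
    return a,R,wc-R@lc
E
python3 - <<'E'
from h import *
T=dict(np.load("top0.npz"));S=dict(np.load("scene0.npz"))
z=np.array([[140,52],[577,130],[513,500],[67,422]])
uv=(z+.5)/4.5-.5+[240,115]
W=onz(T,uv,.110)[:,:2];L=np.array([[.11,.13],[.11,-.13],[-.11,-.13],[-.11,.13]])
print(np.linalg.norm(W-np.roll(W,-1,0),axis=1))
a,R,t=fit2(L,W);print("top hand",np.degrees(a),t,"res",(W-(L@R.T+t)).round(4).tolist())
# depth deck
P=depthpts(T);m=(abs(P[...,2]-.11)<.012)&(P[...,0]>.35)&(P[...,0]<.8)&(abs(P[...,1])<.25)
n,lab,st,ce=cv2.connectedComponentsWithStats(m.astype(np.uint8));i=1+st[1:,4].argmax();m=lab==i
print("deck z med",np.median(P[m][:,2]))
cn=max(cv2.findContours(m.astype(np.uint8),cv2.RETR_EXTERNAL,cv2.CHAIN_APPROX_NONE)[0],key=len)
print(cv2.minAreaRect(onz(T,cn.reshape(-1,2),.11)[:,:2].astype(np.float32)))
# scene corners
zs=np.array([[52,178],[394,92],[590,382],[165,520]]) #rear-right, front-right, front-left, rear-left
uvs=(zs+.5)/3.5-.5+[220,140]
Ws=onz(S,uvs,.110)[:,:2];Ls=L[[1,2,3,0]]
b,R2,t2=fit2(Ls,Ws);print("scene",np.degrees(b),t2,"res",(Ws-(Ls@R2.T+t2)).round(4).tolist())
# key
for c,z0,nm,roi in((T,.12,"top",(330,180,360,205)),(S,.12,"scene",(285,165,320,190))):
    g=cv2.cvtColor(c["pixels"],cv2.COLOR_RGB2GRAY);x0,y0,x1,y1=roi;s=g[y0:y1,x0:x1]
    m=(s<95);ys,xs=np.nonzero(m);r=cv2.minAreaRect(np.c_[xs,ys].astype(np.float32))
    u=np.array(r[0])+[x0,y0];w=onz(c,[u],.118)[0][:2];print(nm,"key",u,r,w,"loader",R.T@(w-t))
    print(nm,s.min(),m.sum())
# tab edge top z=.162
e=(np.array([[228,322],[385,352]])+.5)/4.5-.5+[240,115]
w=onz(T,e,.162)[:,:2];print("tab top (loader)",(w-t)@R)
zs=np.array([[338,127],[404,240]]);w=onz(S,(zs+.5)/3.5-.5+[220,140],.162)[:,:2];print("tab scene",(w-t)@R)
for nm,p in dict(vial=((132,272),.152),jar=((265,108),.15)).items():
    print(nm,(onz(T,[(np.array(p[0])+.5)/4.5-.5+[240,115]],p[1])[0][:2]-t)@R)
E
```

```text
[0.25481548 0.21468969 0.25574027 0.21684603]
top hand -10.134316014720332 [0.60851282 0.06053941] res [[-0.0021, -0.0024], [-0.0021, 0.0029], [0.0031, 0.0017], [0.0011, -0.0022]]
deck z med 0.10897770294470055
((0.6082605123519897, 0.06090176850557327), (0.25717371702194214, 0.21909230947494507), 79.24221801757812)
scene -10.45214661591211 [0.61149298 0.06536505] res [[-0.0012, 0.0039], [0.0021, 0.0027], [0.002, -0.0038], [-0.0029, -0.0028]]
top key [343.90384674 192.98076916] ((13.903846740722656, 12.980769157409668), (12.747549057006836, 12.94366455078125), 11.309932708740234) [ 0.56292775 -0.02163041] loader [-0.03041555 -0.08890879]
top 54 111
scene key [307.55882263 179.26470566] ((22.558822631835938, 14.264705657958984), (26.92145538330078, 13.339458465576172), 14.03624439239502) [ 0.55535807 -0.02033748] loader [-0.03809463 -0.08896796]
scene 33 158
tab top (loader) [[-0.04192163  0.04370156]
 [-0.04298784 -0.04304258]]
tab scene [[-0.03985055 -0.04059503]
 [-0.03800079  0.05490342]]
vial [-0.02299349  0.10169216]
jar [0.08024123 0.04659412]
```

The fit is consistent. Loader yaw is about -10.4° and its centre is about (0.609, 0.062). The key comes out at loader (-30,-89) mm, where it should be at (-30,-90). The tab's front face is near x≈-45 mm, so the guard is about 10 mm open. Now I'll move to above the deck in front of the tab, turning +152° in yaw and setting the opening to about 46 mm.

>>> move_arm:
  moves:
    - [[0.032,0.046,0.01,0,0,0.211,-0.08],[0.032,0.046,0.01,0,0,0.211,-0.08],[0.032,0.046,0.01,0,0,0.211,-0.08],[0.032,0.046,0.01,0,0,0.211,-0.08],[0.032,0.046,0.01,0,0,0.211,-0.08],[0.032,0.046,0.01,0,0,0.211,-0.08],[0.032,0.046,0.01,0,0,0.211,-0.08],[0.032,0.046,0.01,0,0,0.211,-0.08]]

```text
clock: 0.77
eef_pos: [0.2808, -0.2849, 0.2769]
tool_rot: [0.818, 0.575, -0.003, -0.005]
ft_force: [0.8, 0.2, -0.3]
grip_width: 0.0466
```

```bash
cat >> h.py <<'E'
def state():
    import workcell as w
    from scipy.spatial.transform import Rotation as Ro
    o=w.get_obs();R=Ro.from_quat(o["tool_rot"]).as_matrix();a=np.radians(-10.3);c=np.array([.609,.062])
    p=o["eef_pos"];d=p[:2]-c;L=np.array([[np.cos(a),np.sin(a)],[-np.sin(a),np.cos(a)]])
    l=L@d;print("t",round(o["clock"],2),"p",p.round(4),"loader xy mm",(1000*l).round(1),"z over deck",round(1000*(p[2]-.11),1))
    print("tool x ang",np.degrees(np.arctan2(R[1,0],R[0,0])).round(2),"z",R[:,2].round(4),"F",o["ft_force"].round(2),"M",o["ft_torque"].round(2),"w",round(o["grip_width"],4),"j",o["joint_pos"].round(3))
if __name__=="__main__":
    import workcell; print([n for n in dir(workcell) if not n.startswith('_')], getattr(workcell,"tcp_to_tips",None)); state()
E
python3 h.py
```

```text
['Unreachable', 'camera', 'get_obs', 'job_done', 'tcp_to_tips'] 0.011
t 0.77 p [ 0.2808 -0.2849  0.2769] loader xy mm [-260.9 -400. ] z over deck 166.9
tool x ang 70.22 z [-0.0109  0.0056 -0.9999] F [ 0.82  0.15 -0.25] M [-0.06 -0.03  0.01] w 0.0466 j [-0.79   0.037 -0.145  1.401 -0.004  1.126]
```

>>> move_arm:
  moves:
    - [[0.032,0.045,0.01,0,0,0.21,-0.08],[0.032,0.045,0.01,0,0,0.21,-0.08],[0.032,0.045,0.0,0,0,0.21,-0.08],[0.032,0.045,0.0,0,0,0.21,-0.08],[0.032,0.045,0.0,0,0,0.21,-0.08],[0.032,0.045,0.0,0,0,0.21,-0.08],[0.032,0.045,0,0,0,0.21,-0.08],[0.032,0.045,0,0,0,0.21,-0.08]]

```text
clock: 1.43
eef_pos: [0.4119, -0.0938, 0.2866]
tool_rot: [0.476, 0.88, -0.005, -0.004]
ft_force: [0.1, -0.9, 0.1]
grip_width: 0.046
```

>>> move_arm:
  moves:
    - [[0.032,0.045,0,0,0,0.21,-0.08],[0.032,0.045,0,0,0,0.21,-0.08],[0.032,0.045,0,0,0,0.21,-0.08],[0.032,0.045,0,0,0,0.21,-0.08],[0.032,0.045,0,0,0,0.21,-0.08],[0.032,0.045,0,0,0,0.21,-0.08],[0.02,0.035,0,0,0,0.1,-0.08],[0,0,0,0,0,0,-0.08]]

```text
clock: 2.1
eef_pos: [0.522, 0.072, 0.2819]
tool_rot: [0.115, 0.993, -0.008, -0.005]
ft_force: [-0.0, 1.2, 0.6]
grip_width: 0.0462
```

```bash
python3 h.py
```

```text
['Unreachable', 'camera', 'get_obs', 'job_done', 'tcp_to_tips'] 0.011
t 2.1 p [0.522  0.072  0.2819] loader xy mm [-87.4  -5.7] z over deck 171.9
tool x ang 166.74 z [-0.0125 -0.0139 -0.9998] F [-0.05  1.25  0.59] M [-0.06  0.05 -0.02] w 0.0462 j [ 0.144  0.294  0.178  1.47  -0.012  0.375]
```

>>> move_arm:
  moves:
    - [[0.016,0.008,0,0.027,-0.024,0.1,-0.08],[0,0,-0.04,0,0,0,-0.08],[0,0,-0.04,0,0,0,-0.08],[0,0,-0.04,0,0,0,-0.08],[0,0,-0.04,0,0,0,-0.08],[0,0,-0.04,0,0,0,-0.08],[0,0,-0.03,0,0,0,-0.08],[0,0,0,0,0,0,-0.08]]

```text
clock: 2.77
eef_pos: [0.5269, 0.0746, 0.1599]
tool_rot: [0.09, 0.996, -0.001, -0.002]
ft_force: [-1.6, -0.5, -1.0]
grip_width: 0.0461
```

```bash
cat > look.py <<'E'
import sys
from h import *;from workcell import *
n=sys.argv[1]
c=camera("top");np.savez(f"top{n}.npz",**c);a=cv2.cvtColor(c["pixels"],cv2.COLOR_RGB2BGR)[115:240,240:385]
s=camera("scene");np.savez(f"scene{n}.npz",**s);b=cv2.cvtColor(s["pixels"],cv2.COLOR_RGB2BGR)[100:310,220:430]
o=np.hstack([cv2.resize(b,(420,420),interpolation=cv2.INTER_CUBIC),cv2.resize(a,None,fx=2.6,fy=2.6,interpolation=cv2.INTER_CUBIC)[:420] if 0 else cv2.copyMakeBorder(cv2.resize(a,(377,325),interpolation=cv2.INTER_CUBIC),0,95,0,0,cv2.BORDER_CONSTANT)])
cv2.imwrite(f"pics/l{n}.png",o);state()
E
python3 look.py 1
```

```text
t 2.87 p [0.5287 0.0749 0.1628] loader xy mm [-81.3  -1.6] z over deck 52.8
tool x ang 169.69 z [ 2.0e-04 -1.6e-03 -1.0e+00] F [ 0.04 -0.97  0.46] M [ 0.01  0.02 -0.02] w 0.0462 j [ 0.142  0.354 -0.05   1.166 -0.002  0.322]
```

View pics/l1.png

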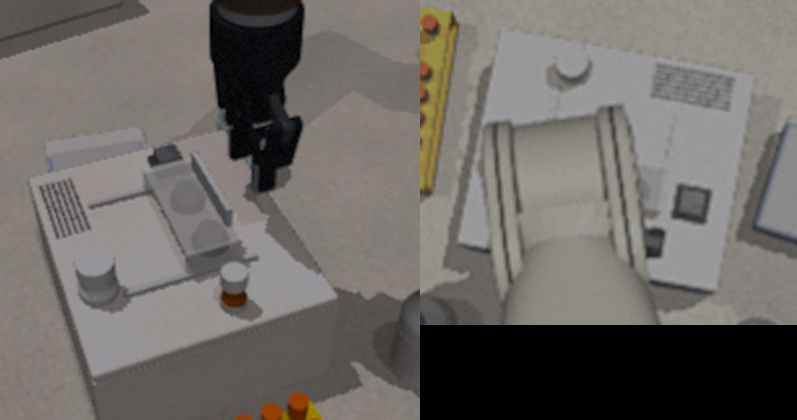

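The scene view (left half) shows the fingers standing in front of the tab, with the near fingertip's lower end at about px (351,194). I'll check its height.

```bash
python3 - <<'E'
from h import *
S=dict(np.load("scene1.npz"));P=depthpts(S);a=np.radians(-10.3);R=np.array([[np.cos(a),-np.sin(a)],[np.sin(a),np.cos(a)]])
for v in range(184,200,1):
    q=P[v,351];l=(q[:2]-[.609,.062])@R;print(v,(l*1000).round(1),round(1000*(q[2]-.11),1),S["pixels"][v,351])
E
```

```text
184 [-71.1  44.2] 88.8 [9 5 8]
185 [-76.5  33.7] 76.8 [7 4 7]
186 [-75.7  35.4] 76.1 [ 9 10 12]
187 [-75.9  35.3] 73.7 [10 13 11]
188 [-76.1  35.1] 71.1 [1 3 7]
189 [-76.5  34.6] 68.3 [5 7 9]
190 [-76.5  34.7] 66.1 [2 3 5]
191 [-76.6  34.7] 63.7 [18 13 18]
192 [-77.5  33.1] 59.8 [1 0 5]
193 [-76.6  35. ] 59.3 [14 16 17]
194 [-77.4  33.6] 55.5 [11 13 15]
195 [-77.7  33.3] 52.7 [25 24 29]
196 [-80.1  28.7] 45.8 [67 63 65]
197 [-101.3  -12.9] 1.6 [97 92 90]
198 [-100.7  -11.6] 0.2 [98 93 91]
199 [-99.3  -8.6] 0.6 [99 93 91]
```

>>> move_arm:
  moves:
    - [[0,0.003,-0.012,0,0,0,-0.08],[0,0,-0.01,0,0,0,-0.08],[0,0,0,0,0,0,-0.08],[0,0,0,0,0,0,-0.08]]

```text
clock: 3.2
eef_pos: [0.5313, 0.0764, 0.1552]
tool_rot: [0.091, 0.996, 0.0, 0.004]
ft_force: [-0.0, 0.2, 0.2]
grip_width: 0.0466
```

```bash
python3 look.py 2; python3 - <<'E'
from h import *
S=dict(np.load("scene2.npz"));P=depthpts(S);a=np.radians(-10.3);R=np.array([[np.cos(a),-np.sin(a)],[np.sin(a),np.cos(a)]])
for v in range(195,206,1):
    q=P[v,351];l=(q[:2]-[.609,.062])@R;print(v,(l*1000).round(1),round(1000*(q[2]-.11),1),S["pixels"][v,351])
E
```

```text
t 3.3 p [0.5313 0.0764 0.1552] loader xy mm [-79.    0.2] z over deck 45.2
tool x ang 169.62 z [ 7.7e-03 -7.0e-04 -1.0e+00] F [1.02 0.92 0.28] M [0.02 0.01 0.02] w 0.0463 j [ 0.144  0.36  -0.063  1.14  -0.002  0.325]
195 [-76.7  35.3] 54.7 [ 8 10 10]
196 [-76.5  35.9] 52.9 [10 11 13]
197 [-76.2  36.8] 51.4 [11 12 14]
198 [-76.4  36.5] 48.7 [15 16 20]
199 [-77.6  34.3] 44.0 [52 52 53]
200 [-98.5  -6.7] -0.2 [93 87 86]
201 [-97.3  -4. ] -0.2 [103  96  94]
202 [-94.9   0.7] 2.0 [99 93 92]
203 [-94.6   1.7] 0.2 [101  94  93]
204 [-93.   5.] 1.1 [101  94  93]
205 [-91.9   7.5] 0.9 [99 93 92]
```

>>> move_arm:
  moves:
    - [[0,0,-0.006,0,0.012,0,-0.08],[0,0,0,0,0,0,-0.08],[0.012,-0.002,0,0,0,0,-0.08],[0.012,-0.002,0,0,0,0,-0.08],[0.012,-0.002,0,0,0,0,-0.08],[0.012,-0.002,0,0,0,0,-0.08],[0,0,0,0,0,0,-0.08],[0,0,0,0,0,0,-0.08]]

```text
clock: 3.97
eef_pos: [0.5587, 0.0721, 0.1529]
tool_rot: [0.091, 0.996, -0.0, 0.001]
ft_force: [-0.9, 1.3, 0.5]
grip_width: 0.046
```

```bash
python3 look.py 3
```

```text
t 4.07 p [0.5586 0.0721 0.1529] loader xy mm [-51.4   0.9] z over deck 42.9
tool x ang 169.62 z [ 2.5e-03 -4.0e-04 -1.0e+00] F [ 0.08  0.7  -0.18] M [ 0.   -0.03  0.05] w 0.0459 j [ 1.290e-01  4.150e-01  1.400e-02  1.167e+00 -1.000e-03  3.100e-01]
```

View pics/l3.png

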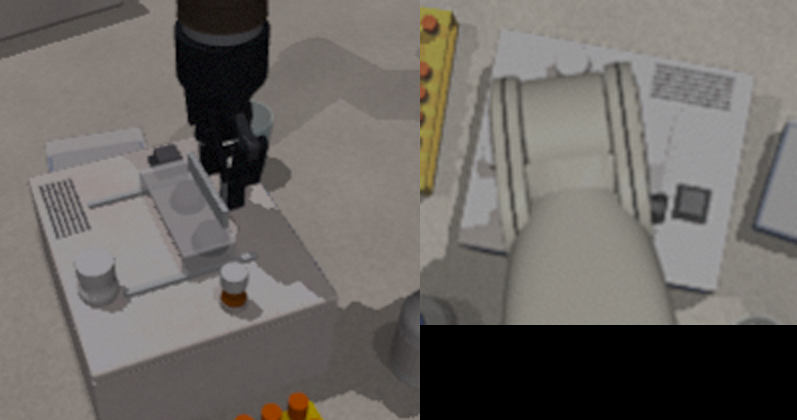

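The fingers are now at the tab, at about px (235,190) in the left half, and nothing else is near them. I'll push.

>>> move_arm:
  moves:
    - [[0.012,-0.0022,0,0,0,0,-0.08],[0.012,-0.0022,0,0,0,0,-0.08],[0.012,-0.0022,0,0,0,0,-0.08],[0.012,-0.0022,0,0,0,0,-0.08],[0.012,-0.0022,0,0,0,0,-0.08],[0.012,-0.0022,0,0,0,0,-0.08],[0,0,0,0,0,0,-0.08]]

```text
clock: 4.65
eef_pos: [0.5964, 0.065, 0.1528]
tool_rot: [0.09, 0.996, -0.0, -0.0]
ft_force: [-0.8, 0.7, -1.0]
grip_width: 0.0459
```

```bash
python3 h.py
```

```text
['Unreachable', 'camera', 'get_obs', 'job_done', 'tcp_to_tips'] 0.011
t 4.65 p [0.5964 0.065  0.1528] loader xy mm [-13.    0.7] z over deck 42.8
tool x ang 169.64 z [-7.e-04 -2.e-04 -1.e+00] F [-0.82  0.69 -0.96] M [ 0.02  0.1  -0.01] w 0.0459 j [ 0.109  0.487  0.128  1.213 -0.     0.289]
```

Now 3 mm at a time to the stop.

>>> move_arm:
  moves:
    - [[0.006,-0.0011,0,0,0,0,-0.08],[0.006,-0.0011,0,0,0,0,-0.08],[0,0,0,0,0,0,-0.08]]

```text
clock: 4.9
eef_pos: [0.6036, 0.0636, 0.1526]
tool_rot: [0.09, 0.996, -0.0, -0.0]
ft_force: [-0.7, 0.5, 0.7]
grip_width: 0.0461
```

>>> move_arm:
  moves:
    - [[0.006,-0.0011,0,0,0,0,-0.08]]

```text
clock: 4.98
eef_pos: [0.6051, 0.0633, 0.1524]
tool_rot: [0.09, 0.996, -0.0, -0.002]
ft_force: [-14.4, 2.3, 9.3]
grip_width: 0.0465
```

```bash
python3 look.py 4
```

```text
t 5.08 p [0.6049 0.0633 0.1524] loader xy mm [-4.3  0.5] z over deck 42.4
tool x ang 169.62 z [-4.5e-03  2.0e-04 -1.0e+00] F [-5.8   2.08  3.32] M [ 0.19  1.18 -0.17] w 0.0461 j [1.040e-01 5.060e-01 1.590e-01 1.228e+00 1.000e-03 2.850e-01]
```

View pics/l4.png

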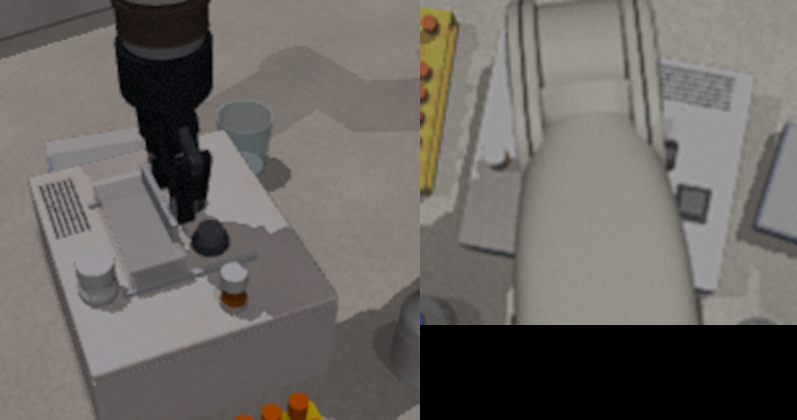

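The guard has hit its stop: force jumped to -14 N with the tool at loader x≈-4, where about -6 was expected. The left button is uncovered at scene px ≈(325,218). I'll back off 25 mm to over the buttons and check the alignment.

>>> move_arm:
  moves:
    - [[-0.016,0.003,0,0,0,0,-0.08],[-0.018,0.003,0,0,0,0,-0.08],[-0.017,0.003,0,0,0,0,-0.08],[0,0,0,0,0,0,-0.08],[0,0,0,0,0,0,-0.08]]

```text
clock: 5.5
eef_pos: [0.5804, 0.0677, 0.1525]
tool_rot: [0.09, 0.996, -0.0, -0.0]
ft_force: [-0.5, 0.3, 1.0]
grip_width: 0.0461
```

```bash
python3 look.py 5;python3 - <<'E'
import cv2
a=cv2.imread("pics/l5.png")
import numpy as np
s=np.load("scene5.npz")["pixels"][160:260,260:380,::-1];cv2.imwrite("pics/l5z.png",cv2.resize(s,None,fx=6,fy=6,interpolation=cv2.INTER_CUBIC))
E
```

```text
t 5.6 p [0.5807 0.0677 0.1525] loader xy mm [-28.9   0.5] z over deck 42.5
tool x ang 169.64 z [-9.e-04 -2.e-04 -1.e+00] F [ 0.69 -0.13  0.58] M [-0.01 -0.04 -0.03] w 0.046 j [ 0.116  0.458  0.081  1.195 -0.     0.297]
```

View pics/l5z.png

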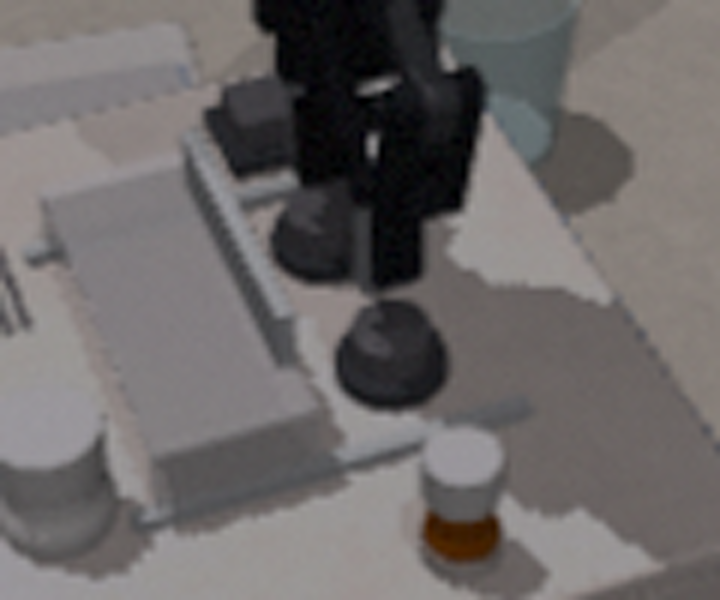

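Fully clear now. The left cap top is at zoom px ≈(400,325) and the fingertip is above it at about (390,275). I'll compare the projections.

```bash
python3 - <<'E'
from h import *
S=dict(np.load("scene5.npz"));a=np.radians(-10.3);R=np.array([[np.cos(a),-np.sin(a)],[np.sin(a),np.cos(a)]]);c=np.array([.609,.062])
Z=lambda p:(np.array(p)+.5)/6-.5+[260,160]
for nm,p,z in(("cap top",(402,325),.130),("collar bottom outline ctr",(391,368),.112)):
    w=onz(S,[Z(p)],z)[0];print(nm,w,(w[:2]-c)@R*1000)
# fingers: two views of tip at TCP + R(0,30)
t=np.array([.5807,.0677])
for y in(.023,.030,.037):
  for x in(-.011,.011):
    for h in(.147,.130):
        w=t+R@[x,y];print(x,y,h,((proj(S,[*w,h])-[260,160]+.5)*6-.5).round())
g=cv2.cvtColor(S["pixels"],cv2.COLOR_RGB2GRAY)[205:230,312:340];print(g)
E
```

```text
cap top [0.58305065 0.09727874 0.13      ] [-31.83909377  30.07042597]
collar bottom outline ctr [0.58628036 0.09588819 0.112     ] [-28.41279392  29.27976641]
-0.011 0.023 0.147 [[418. 263.]]
-0.011 0.023 0.13 [[418. 304.]]
0.011 0.023 0.147 [[350. 283.]]
0.011 0.023 0.13 [[351. 323.]]
-0.011 0.03 0.147 [[427. 278.]]
-0.011 0.03 0.13 [[427. 319.]]
0.011 0.03 0.147 [[359. 298.]]
0.011 0.03 0.13 [[360. 338.]]
-0.011 0.037 0.147 [[436. 293.]]
-0.011 0.037 0.13 [[436. 334.]]
0.011 0.037 0.147 [[367. 313.]]
0.011 0.037 0.13 [[368. 354.]]
[[ 24  24  27  22  23  19  38  53  57  49  16  11  11   8   1  11   9  14
   60  92  99  99 100 101 101  99 100 117]
 [ 25  28  31  33  35  45  51  57  58  47  14  13   2  14  15  16  30  49
   81 101 100 100 101  99 102  98 100  99]
 [ 81  81  84  78  77  88  89  81  60  52  33  15  24  36  49  58  73  94
  102 103 101 100 100 100 100 100 100  99]
 [138 139 138 126 119 124 120 119  76  64  54  48  62  77  90  97 101 103
  101 101 102 100 102  98  98 100 100 100]
 [137 136 137 137 138 139 139 133 117  95  77  68  80  89  92  92  95 100
  103 104 101 101 
[... 1665 characters left out ...]
119 144 152 143 104  41  28  39  42  42  46  47  41  46  39  32  26  28
   29  28  27  53  88 101  99 101 102 102]
 [110 116 145 152 135  89  40  21  32  39  40  40  44  40  39  37  28  29
   27  29  52  83 101 101 101 101  99 101]
 [115 103 124 150 152 136  97  56  27  23  26  27  29  27  30  23  22  23
   31  57  87 102 101 102 102  99 101  99]
 [125 108 118 144 151 150 142 112  84  57  36  30  31  28  30  37  44  53
   65  85 101 100 102 102 102 101  99  98]
 [106 103 100 126 151 151 151 151 143 117  96  90  91  78  77  98 100 104
  100 100 101 101  99 100  96  98  97  94]
 [ 98  99 101 123 152 151 151 150 152 151 150 151 152 138 133 151 150 139
  114 107 112 107  95  96  93  93  90  94]]
```

The alignment agrees: the left cap is at loader (-30,30), and the fingers are at x -29, y ±23…37. Descending.

>>> move_arm:
  moves:
    - [[-0.001,-0.001,-0.012,0,0,0,-0.08],[0,0,-0.012,0,0,0,-0.08],[0,0,-0.008,0,0,0,-0.08],[0,0,0,0,0,0,-0.08]]

```text
clock: 5.93
eef_pos: [0.5825, 0.0671, 0.136]
tool_rot: [0.091, 0.996, 0.0, 0.001]
ft_force: [-1.8, 0.6, 3.9]
grip_width: 0.0461
```

>>> move_arm:
  moves:
    - [[0,0,-0.006,0,0,0,-0.08],[0,0,-0.006,0,0,0,-0.08]]

```text
clock: 6.1
eef_pos: [0.5825, 0.0671, 0.1314]
tool_rot: [0.091, 0.996, 0.001, 0.002]
ft_force: [-4.0, -0.4, 8.7]
grip_width: 0.046
```

```bash
python3 look.py 6
```

```text
t 6.2 p [0.5825 0.0671 0.1316] loader xy mm [-27.    0.3] z over deck 21.6
tool x ang 169.61 z [ 3.4e-03  7.0e-04 -1.0e+00] F [-3.37  0.21  9.76] M [-0.02  0.77 -0.  ] w 0.0462 j [0.115 0.474 0.049 1.142 0.    0.296]
```

View pics/l6.png

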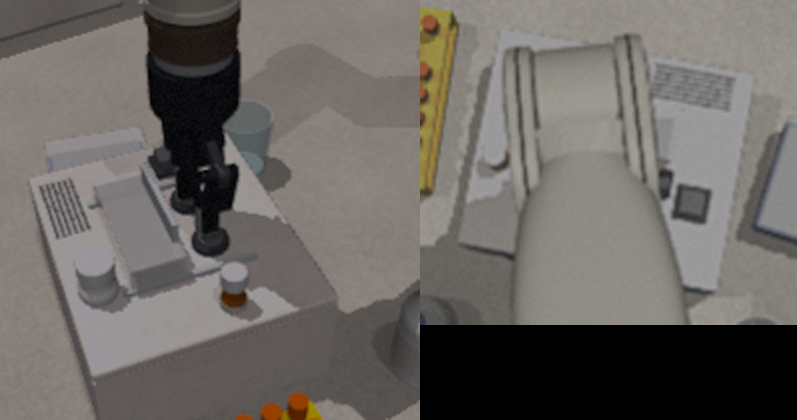

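Both fingertips are on their caps (near cap at about (210,235) in the left half), with 9.8 N and balanced moments. I'll press a bit further and hold.

>>> move_arm:
  moves:
    - [[0,0,-0.006,0,0,0,-0.08],[0,0,-0.003,0,0,0,-0.08],[0,0,-0.003,0,0,0,-0.08],[0,0,-0.003,0,0,0,-0.08]]

```text
clock: 6.53
eef_pos: [0.5825, 0.0671, 0.1311]
tool_rot: [0.091, 0.996, 0.001, 0.004]
ft_force: [-3.3, -1.0, 9.2]
grip_width: 0.0461
```

```bash
python3 h.py
```

```text
['Unreachable', 'camera', 'get_obs', 'job_done', 'tcp_to_tips'] 0.011
t 6.53 p [0.5825 0.0671 0.1311] loader xy mm [-27.    0.3] z over deck 21.1
tool x ang 169.61 z [ 0.0074  0.0014 -1.    ] F [-3.31 -1.04  9.18] M [-0.05  0.76  0.03] w 0.0461 j [1.140e-01 4.710e-01 4.300e-02 1.135e+00 1.000e-03 2.960e-01]
```

>>> move_arm:
  moves:
    - [[0,0,-0.012,0,0.014,0,-0.08],[0,0,-0.012,0,0,0,-0.08],[0,0,-0.012,0,0,0,-0.08],[0,0,-0.012,0,0,0,-0.08]]

```text
clock: 6.87
eef_pos: [0.5826, 0.0671, 0.1304]
tool_rot: [0.09, 0.996, 0.002, 0.007]
ft_force: [-13.3, -1.1, 30.8]
grip_width: 0.0462
```

```bash
python3 look.py 7
```

```text
t 6.97 p [0.5826 0.0671 0.1304] loader xy mm [-26.9   0.3] z over deck 20.4
tool x ang 169.63 z [ 0.0146  0.0026 -0.9999] F [-11.74  -0.38  30.38] M [-0.4   2.69 -0.04] w 0.0463 j [1.140e-01 4.670e-01 3.400e-02 1.123e+00 1.000e-03 2.950e-01]
```

View pics/l7.png

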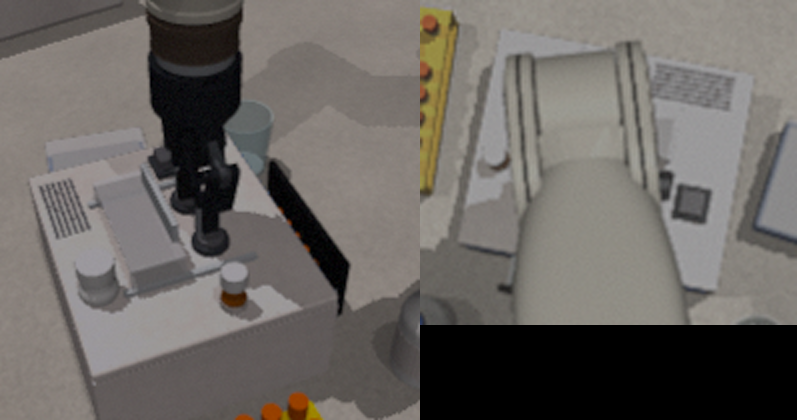

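The drawer is coming out: the black panel now shows at about (310,235) in the left half. Holding.

>>> move_arm:
  moves:
    - [[0,0,-0.008,0,0.01,0,-0.08],[0,0,-0.008,0,0.01,0,-0.08],[0,0,-0.008,0,0.01,0,-0.08],[0,0,-0.008,0,0.01,0,-0.08],[0,0,-0.008,0,0.01,0,-0.08],[0,0,-0.008,0,0.01,0,-0.08],[0,0,-0.008,0,0.01,0,-0.08],[0,0,-0.008,0,0.01,0,-0.08]]

```text
clock: 7.63
eef_pos: [0.5828, 0.0671, 0.1305]
tool_rot: [0.091, 0.996, 0.002, -0.003]
ft_force: [-7.9, 0.3, 21.9]
grip_width: 0.046
```

```bash
python3 look.py 8
```

```text
t 7.73 p [0.5828 0.0671 0.1305] loader xy mm [-26.7   0.3] z over deck 20.5
tool x ang 169.62 z [-0.0058  0.004  -1.    ] F [-7.14 -0.07 20.77] M [-0.22  1.81 -0.07] w 0.0459 j [0.112 0.482 0.059 1.153 0.005 0.294]
```

View pics/l8.png

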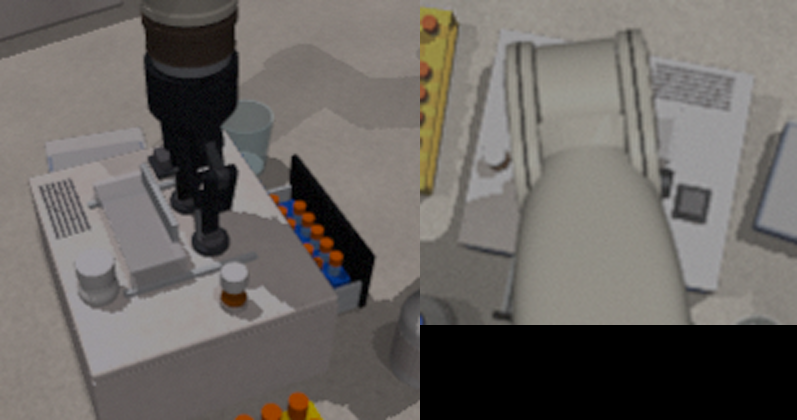

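Partly out, with the panel at about (330,230) and the vial rack in the drawer visible. I'll keep holding with a smaller tilt correction.

>>> move_arm:
  moves:
    - [[0,0,-0.008,0,-0.005,0,-0.08],[0,0,-0.008,0,0,0,-0.08],[0,0,-0.008,0,0.005,0,-0.08],[0,0,-0.008,0,0.005,0,-0.08],[0,0,-0.008,0,0.005,0,-0.08],[0,0,-0.008,0,0.005,0,-0.08],[0,0,-0.008,0,0.005,0,-0.08],[0,0,-0.008,0,0.005,0,-0.08]]

```text
clock: 8.4
eef_pos: [0.5827, 0.067, 0.1305]
tool_rot: [0.09, 0.996, 0.002, 0.001]
ft_force: [-8.3, -0.5, 21.1]
grip_width: 0.0463
```

>>> move_arm:
  moves:
    - [[0,0,-0.008,0,0.005,0,-0.08],[0,0,-0.008,0,0.005,0,-0.08],[0,0,-0.008,0,0.005,0,-0.08],[0,0,-0.008,0,0.005,0,-0.08],[0,0,-0.008,0,0.005,0,-0.08],[0,0,-0.008,0,0.005,0,-0.08],[0,0,-0.008,0,0.005,0,-0.08],[0,0,-0.008,0,0.005,0,-0.08]]

```text
clock: 9.07
eef_pos: [0.5827, 0.0671, 0.1305]
tool_rot: [0.09, 0.996, 0.003, 0.001]
ft_force: [-8.3, 0.7, 21.1]
grip_width: 0.0463
```

```bash
python3 look.py 9
```

```text
t 9.17 p [0.5827 0.067  0.1305] loader xy mm [-26.8   0.3] z over deck 20.5
tool x ang 169.63 z [ 0.0021  0.0054 -1.    ] F [-7.76 -0.22 21.19] M [-0.31  1.83 -0.07] w 0.046 j [0.112 0.476 0.049 1.141 0.005 0.293]
```

View pics/l9.png

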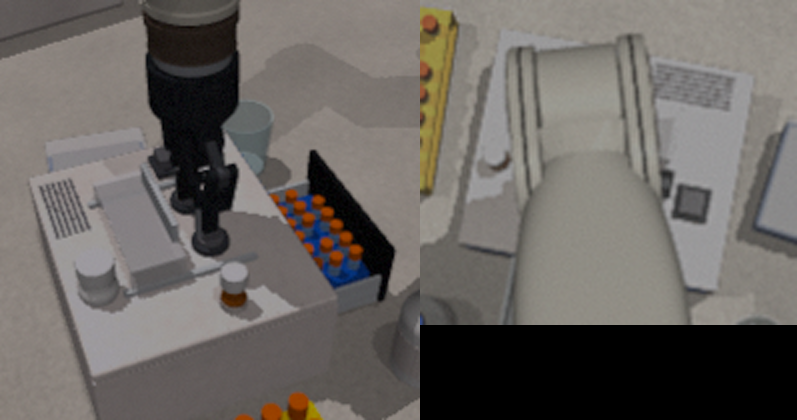

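Further out (panel at about (350,225)). I'll keep holding until it stops.

>>> move_arm:
  moves:
    - [[0,0,-0.008,0,0.005,0,-0.08],[0,0,-0.008,0,0.005,0,-0.08],[0,0,-0.008,0,0.005,0,-0.08],[0,0,-0.008,0,0.005,0,-0.08],[0,0,-0.008,0,0.005,0,-0.08],[0,0,-0.008,0,0.005,0,-0.08],[0,0,-0.008,0,0.005,0,-0.08],[0,0,-0.008,0,0.005,0,-0.08]]

```text
clock: 9.83
eef_pos: [0.5827, 0.0671, 0.1305]
tool_rot: [0.09, 0.996, 0.003, 0.001]
ft_force: [-7.6, -0.4, 20.2]
grip_width: 0.0462
```

>>> move_arm:
  moves:
    - [[0,0,-0.008,0,0.005,0,-0.08],[0,0,-0.008,0,0.005,0,-0.08],[0,0,-0.008,0,0.005,0,-0.08],[0,0,-0.008,0,0.005,0,-0.08],[0,0,-0.008,0,0.005,0,-0.08],[0,0,-0.008,0,0.005,0,-0.08],[0,0,-0.008,0,0.005,0,-0.08],[0,0,-0.008,0,0.005,0,-0.08]]

```text
clock: 10.5
eef_pos: [0.5827, 0.067, 0.1306]
tool_rot: [0.09, 0.996, 0.003, 0.001]
ft_force: [-7.6, -0.6, 20.3]
grip_width: 0.0463
```

```bash
python3 look.py 10
```

```text
t 10.6 p [0.5827 0.067  0.1306] loader xy mm [-26.8   0.2] z over deck 20.6
tool x ang 169.63 z [ 0.0021  0.0066 -1.    ] F [-8.65 -0.41 20.86] M [-0.3   1.8  -0.03] w 0.0459 j [0.111 0.476 0.049 1.141 0.006 0.292]
```

>>> move_arm:
  moves:
    - [[0,0,-0.008,0,0.005,0,-0.08],[0,0,-0.008,0,0.005,0,-0.08],[0,0,-0.008,0,0.005,0,-0.08],[0,0,-0.008,0,0.005,0,-0.08],[0,0,-0.008,0,0.005,0,-0.08],[0,0,-0.008,0,0.005,0,-0.08],[0,0,-0.008,0,0.005,0,-0.08],[0,0,-0.008,0,0.005,0,-0.08]]

```text
clock: 11.27
eef_pos: [0.5827, 0.067, 0.1306]
tool_rot: [0.09, 0.996, 0.004, 0.001]
ft_force: [-7.8, -1.1, 21.3]
grip_width: 0.0458
```

```bash
python3 look.py 11; python3 - <<'E'
from h import *
a=np.radians(-10.3);R=np.array([[np.cos(a),-np.sin(a)],[np.sin(a),np.cos(a)]])
for n in(8,9,10,11):
    S=dict(np.load(f"scene{n}.npz"));P=depthpts(S);l=(P[...,:2]-[.609,.062])@R
    m=(S["pixels"].max(-1)<45)&(P[...,2]>.07)&(P[...,2]<.095)&(abs(l[...,1])<.09)&(l[...,0]<-.11)&(l[...,0]>-.25)
    x=l[...,0][m];print(n,m.sum(),np.percentile(x,[10,50,90])*1000)
p,q=[np.load(f"scene{n}.npz")["pixels"].astype(int) for n in(10,11)];print("diff",np.abs(p-q)[150:260,300:430].mean())
E
```

```text
t 11.37 p [0.5827 0.067  0.1306] loader xy mm [-26.8   0.2] z over deck 20.6
tool x ang 169.63 z [ 0.002   0.0072 -1.    ] F [-8.16 -0.63 21.71] M [-0.38  1.82 -0.03] w 0.0462 j [0.111 0.476 0.049 1.141 0.007 0.292]
8 454 [-172.47062956 -169.59577835 -167.68389072]
9 473 [-194.60788327 -191.35368914 -189.22437897]
10 467 [-194.58978626 -191.44219747 -189.34410603]
11 469 [-194.52523154 -191.39745054 -189.30794326]
diff 1.5962937062937064
```

View pics/l11.png

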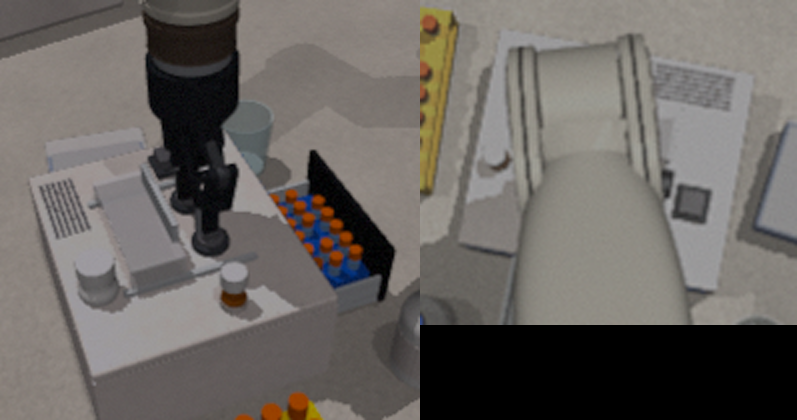

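The drawer's panel has been steady at loader x≈-191 mm for over 2 s with the buttons bottomed, so it has reached its stop. I'll release straight up.

>>> move_arm:
  moves:
    - [[0,0,0.01,0,0,0,-0.08],[0,0,0.02,0,0,0,-0.08],[0,0,0.03,0,0,0,-0.08],[0,0,0.04,0,0,0,-0.08],[0,0,0.06,0,0,0,-0.08],[0,0,0.06,0,0,0,-0.08],[0,0,0.06,0,0,0,-0.08],[0,0,0.02,0,0,0,-0.08]]

```text
clock: 12.03
eef_pos: [0.5792, 0.0661, 0.2847]
tool_rot: [0.091, 0.996, 0.002, -0.003]
ft_force: [1.7, -0.4, 0.1]
grip_width: 0.0462
```

>>> move_arm:
  moves:
    - [[-0.05,-0.07,0,0,0,0,-0.08],[-0.05,-0.07,0,0,0,0,-0.08],[-0.05,-0.07,0,0,0,0,-0.08],[-0.05,-0.07,0,0,0,0,-0.08],[-0.05,-0.07,0,0,0,0,-0.08],[-0.05,-0.07,0,0,0,0,-0.08],[-0.03,-0.04,0,0,0,0,-0.08],[0,0,0,0,0,0,-0.08]]

```text
clock: 12.7
eef_pos: [0.4159, -0.1617, 0.2861]
tool_rot: [0.087, 0.996, 0.002, -0.0]
ft_force: [0.2, -0.6, 0.4]
grip_width: 0.046
```

```bash
python3 look.py 12; python3 - <<'E'
from h import *
a=np.radians(-10.3);R=np.array([[np.cos(a),-np.sin(a)],[np.sin(a),np.cos(a)]])
S=dict(np.load(f"scene12.npz"));P=depthpts(S);l=(P[...,:2]-[.609,.062])@R
m=(S["pixels"].max(-1)<45)&(P[...,2]>.07)&(P[...,2]<.095)&(abs(l[...,1])<.09)&(l[...,0]<-.11)&(l[...,0]>-.25)
print(m.sum(),np.percentile(l[...,0][m],[10,50,90])*1000)
cv2.imwrite("pics/full12.png",cv2.cvtColor(np.load("top12.npz")["pixels"],cv2.COLOR_RGB2BGR))
E
```

```text
t 12.8 p [ 0.4181 -0.1596  0.2861] loader xy mm [-148.2 -252.1] z over deck 176.1
tool x ang 170.21 z [ 0.0016  0.0056 -1.    ] F [-0.35  0.32  0.31] M [ 0.01 -0.    0.03] w 0.0461 j [-0.368  0.121 -0.029  1.422  0.006 -0.198]
488 [-194.89980542 -191.4126018  -189.27359306]
```

View pics/l12.png

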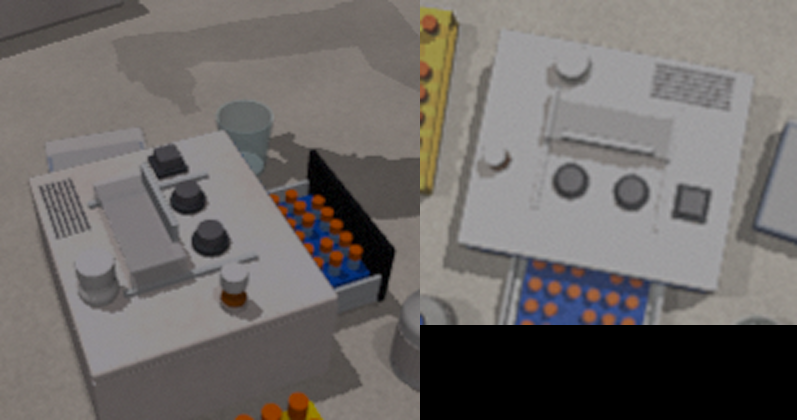

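View pics/full12.png

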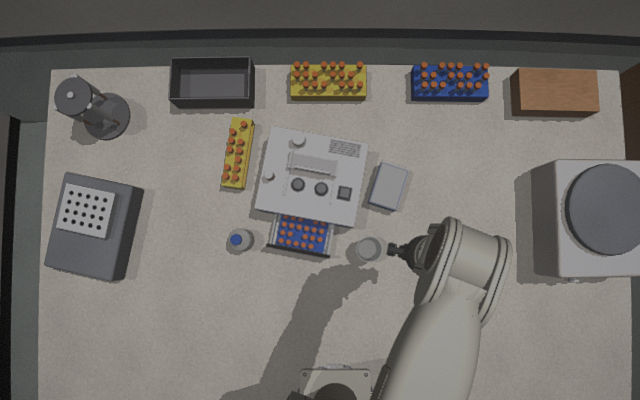

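The final views show the guard back, both buttons up, the drawer out (top px y≈254) and the bystanders in place. One numeric check before I hand in.

```bash
python3 - <<'E'
from h import *
a=np.radians(-10.3);R=np.array([[np.cos(a),-np.sin(a)],[np.sin(a),np.cos(a)]]);c=[.609,.062]
T=dict(np.load("top12.npz"));T0=dict(np.load("top0.npz"))
print("tab",(onz(T,[[294,166.5],[329,173.5]],.162)[:,:2]-c)@R)
print("panel top",(onz(T,[[268,254],[329,257.5]],.088)[:,:2]-c)@R)
g=[cv2.cvtColor(t["pixels"],cv2.COLOR_RGB2GRAY).astype(int) for t in(T0,T)]
for n,(x0,y0,x1,y1) in dict(rack=(222,118,256,190),vial=(262,168,277,182),jar=(290,133,306,147),tip=(370,162,410,212),bottle=(226,228,256,252),beaker=(352,232,384,266)).items():
    A,B=[q[y0:y1,x0:x1].astype(np.float32) for q in g];print(n,cv2.phaseCorrelate(A,B)[0],abs(A-B).mean().round(1))
from workcell import *
print(job_done())
E
```

```text
tab [[ 0.00705753  0.04211914]
 [ 0.00536895 -0.04537104]]
panel top [[-0.21736245  0.07296023]
 [-0.1976982  -0.08292788]]
rack (0.01943976925700497, 0.020908203862290975) 6.7
vial (0.5122363609197285, 0.2902856422956086) 7.6
jar (0.03785430099795484, 0.5191081232630159) 7.5
tip (-0.04324670556306032, -0.010203424920998572) 6.9
bottle (-0.07833094097158977, -0.06190014523213705) 5.8
beaker (0.09339380361886995, -0.12261339214752098) 5.4
the job is handed in; nothing more can be done
None
```

The job is done and handed in after about 13 s of the 51 s allowed. The guard is fully back, the drawer is out, and the robot is clear of everything.

**What I did**
- I set the gripper opening to about 46 mm and pushed the guard's tab back with both fingers until it hit its stop.
- I then pressed both round buttons together, one fingertip on each, down to the bottom with 20–30 N in total.
- I held them until the drawer stopped, then lifted straight up and moved away.

**Last checks**
- **Guard:** the tab measures at about +5 to +7 mm in loader x; fully back is +5 mm.
- **Drawer:** the panel stayed at loader x ≈ -191 mm from 9.2 s until release at 11.4 s, and was unchanged afterwards. This fits the full 90 mm of travel, but I had no direct reading of it.
- **Buttons and key:** both buttons are back up. The square key was never near the fingers.
- **Bystanders:** the rack, tip box, bottle and beaker show no movement between the first and last top pictures. For the vial and jar the comparison gave about 0.5 px (around 1 mm). I put that down to changed shading, because the robot passed near neither.

**Where checks disagreed**
- The two cameras placed the loader 3–5 mm apart. I went by the top view, and the guard's stop and the first contact with the buttons fitted it to about 2 mm.
- A hand-picked line for the drawer panel's top edge in the final top picture came out skewed (-217 and -198 mm at its two ends). I relied on the depth reading instead.

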